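Park the roller of the block-printing press

ROBOT

A 6-joint arm with a two-finger parallel gripper is mounted at the origin on the work surface. World frame = base frame: x ahead of the robot, y to its left, z up, the work surface at z = 0. Lengths are in mm, angles in rad, forces in N, time in s.
With the tool pointing down it reaches from about 300 to 775 mm from the base axis. Payload 14.6 kg.
Tool frame: the origin (TCP) lies at the very end of the fingers, on their centre line; the grasp point (between the pads) lies 19 mm behind it; z points along the fingers, y is the line along which they close (so a half turn about z gives the same grasp; the last joint's range is limited). The gripper opens to 94 mm and grips with 3 to 60 N. Pads are 16 mm wide; open, the fingers measure 119 mm over their backs; the gripper's body (75 mm by 177 mm) begins 78 mm behind the grasp point.
Start: joints at [-1.368, 0.3, 1.521, -0, 1.321, -0.067], TCP at [146.59, -530.095, 205.446] pointing down, gripper open.
Joint ranges: [-3.03, 3.03], [-0.79, 2.21], [0.23, 2.52], [-1.04, 4.18], [0, 3.07], [-2.55, 2.55]. Speed limits (rad/s): [2.22, 2.22, 2.57, 3.14, 3.14, 3.14].

INTERFACE

Orientations are given as [roll, pitch, yaw] about the fixed x, y, z axes, in that order (R = Rz(yaw) Ry(pitch) Rx(roll)).
In Python, from cell import manip, camera, get_calibration gives the robot as it stands. The module is installed in compiled form; this text tells all that it offers.
- The arm moves only by the tool jog_arm, never from a script. Its argument "plan" is one flat list of numbers, 6 for each row, row after row: the shift along the world's x, y, z in m, then the turn, a rotation vector about the world's x, y, z in degrees. A call has 1 to 20 rows; each row is the pose to reach, as a shift and turn from the pose commanded when the call began; what a row does not reach only later rows make up. A row lasts 1/10 s, in which the tool goes at most 50 mm and 8.59 degrees, less where a joint would pass 70% of its speed; a pose out of reach is approached as far as the arm can. A call with a gripper value outside its range is refused whole. "claw" is the finger opening in m, from 0 to 0.094, set as the call begins (left out, the last holds). The fingers move at their own pace and stop on an object; "force" is the grip in N (left out, the last holds). Time passes only in rows, so rows that repeat a pose let the fingers close. It gives the time, the measured TCP pose, the force, the opening and the grip force at its end, in the units of the state.
- manip.read_state(): the state, without advancing time (a new reading comes with each control period).
- camera(name): name is "side" or "top"; returns (picture, depth): 420x560x3 uint8, red, green, blue; 420x560 float32, mm along the optical axis (not along the pixel's ray), 0 where there is no reading.
- get_calibration(name): a dict with "fx", "fy", "cx", "cy" (pixels), "k1" (the pictures are not rectified: a ray, as slopes to the right and down, at radius r is drawn at 1 + k1 r^2 times it, then the intrinsics apply), "origin" and "attitude" of the camera in the world. Camera axes: x right, y down, z forward; pixel columns grow to the right and rows downward; lengths in mm; the calibration is good to about 2 mm. A picture is of the moment at which its call begins. get_calibration takes no time and is no camera call.
- manip.sign_off(): hands the job in; it is judged then, once.
The state is a dict: "clock": time; "joints": joint angles; "qd": joint speeds; "effort": joint torques, N m; "eef_pos": TCP position; "eef_rot": TCP orientation; "wrist_force": force on the tool from outside, world axes, zero at the start; "moment": the same for the moment, N m; "finger_gap": finger opening in mm; "finger_force": force on a finger pad.
Only numpy, scipy, OpenCV 4.12 (cv2) and the standard library are available. Lean on these libraries where they do the work, as an engineer would, in place of code of your own. Each camera call takes 0.05 s, during which the arm holds its last target. There are 200 camera calls.

TASK

The print on the little green block-printing press is done: with the fingertips, push the black roller along its rails, off the orange block, up the ramp and over the crest into its parking rest, fully home against both end stops, and leave it lying there. Push slowly and steadily and stay behind it all the way up, so that it never runs free or rolls back on the ramp; only push it, do not lift or carry it, and leave the paint bottles and the brush as they are.

Things in the scene. Friction and masses are not known exactly. Their poses are not given: they have to be found in the camera images.
- press: The press, fixed: dark bed 430 x 190 mm; two steel rails (16 mm wide, middle lines 74 mm either side of the press's middle line) inside green side frames 12 mm higher than the rails, outer faces 90 mm from the middle line. Origin on the bench under the bed's middle; x along the rails, uphill; y across; z up. Along x (mm): level rails -205 to 20, ramp to 140, parking rest, end stops at 192.
- roller: The loose roller, 0.6 to 0.9 kg, lying across the rails: smooth black face 52 mm in diameter, 136 mm long; a steel wheel 54 mm in diameter, 12 mm wide at each end runs on the rails and meets the stops; 14 mm axle stubs stick out 14 mm more. Origin at its centre, y along the roller; x, z turn as it rolls. Starts at rest on the level rails, centre 73 mm above the bench, press x -85 to -10 mm.
- ramp_foot (a point): On the middle line at rail-top height (46 mm above the bench), press x = +20 mm: the level rails end and the ramp starts, 7.5 degrees up. On the ramp the roller runs back at once when not held from below. It takes only a few newtons if the fingertips reach below its centre (5 to 20 mm) and rise along with it; pushed from above its centre it wedges between finger and rails.
- crest (a point): On the middle line at rail-top height (62 mm above the bench), press x = +140 mm: the crest. Beyond it the rails fall again at 6 degrees (the parking rest), so that the roller, once past, settles of itself against the end stops, which are 100 mm tall, rubber-faced, at press x = +192 mm.
- parked (a point): Where the roller's centre lies when it is fully home in the rest, both wheels against the end stops (86 mm above the bench, press x = +165 mm).
- bottle_red: Bystander: small standing paint bottle, red, black cap, paper label, 38 mm in diameter, 70 mm tall. Origin at the centre of its underside.
- bottle_black: Bystander: the same bottle in black.
- bottle_lilac: Bystander: the same bottle in lilac.
- brush: Bystander: paint brush lying flat on the bench beside the press on its +y side, 9 mm thick, 180 mm long; origin near its middle on the bench, x axis towards the black bristles.
- block_top (a point): Middle of the top of the orange printing block, fixed on the bed, 150 mm along x, 110 mm across; 44 mm above the bench, press x = -65 mm. Nothing between the rails is higher than 45 mm, so fingers may pass above it, save the end bars: that of the low end lies at press x = -210 mm, top 68 mm above the bench, that of the stops at x = +204 mm, top 94 mm.
Mind the look-alikes: they are no part of the job. What is meant by the roller is not blue or purple, and is the larger of those in its own colour.

How it is judged (in metres and radians):
On the way, in this order (a step that is already met when the one before it is completed fails the run):
1. the roller comes up the ramp bearing on the rails (x of roller in the frame of press between 0.04 and 0.135 m and contact force between roller and press above 2 N), for 0.1 s.
2. the roller lies home against the end stops (x of roller in the frame of press above 0.161 m and angle between the y axis of roller and the y axis of press, either way round below 0.04 rad), for 0.2 s.
At the end, for the whole second after the job is handed in: The roller lies at rest in the parking rest past the crest, its centre within 4 mm of its place against the end stops, square to the rails within about 2 degrees and bearing on them; bottles and brush are within 20 mm of where they were (all of step 2 and x of roller in the frame of press below 0.17 m and y of roller in the frame of press between -0.008 and 0.008 m and z of roller in the frame of press between 0.082 and 0.091 m and linear speed of roller below 0.02 m/s and distance of each of bottle_red, bottle_black, bottle_lilac, brush from where it was at the start of the episode below 0.02 m); the robot touches nothing.
It fails at once if the roller is lifted off the rails (more than 12 mm) (z of roller in the frame of press above 0.101 m or (x of roller in the frame of press below 0.02 m and z of roller in the frame of press above 0.085 m) or (x of roller in the frame of press below 0.08 m and z of roller in the frame of press above 0.093 m)).
It fails at once if the roller runs free or rolls back on the ramp (faster than 0.2 m/s with no finger on it), or is shot along faster than 0.4 m/s (linear speed of roller above 0.4 m/s or (x of roller in the frame of press between 0.03 and 0.135 m and linear speed of roller above 0.2 m/s and contact force between roller and the fingers below 0.05 N and contact force between roller and the arm below 0.05 N)).
It fails at once if a bottle is moved by more than 20 mm or tipped, or the brush is moved by more than 20 mm (distance of any of bottle_red, bottle_black, bottle_lilac, brush from where it was at the start of the episode above 0.02 m or angle between any of bottle_red, bottle_black, bottle_lilac's own z axis and vertical above 0.4 rad).
It also fails if it takes over 38 s, if anything falls off the work surface, if the arm or the gripper's body presses on something with over 40 N, if the wrist force passes 120 N, or if a joint passes its speed limit or range.

## Working session

There is one attempt and no reset: what is moved stays moved. The work goes in short steps, Python scripts to look and compute and a tool call to move; the robot and the scene stay as the last step left them, time stands still between calls to the robot, and variables do not carry over. Pictures are saved under pics/ and viewed, at most 10 in all, crops included, and the job is handed in when it is done.

Besides the shell and the picture viewer there is one more tool, called after "Emit:" as name(argument=value, ...), one argument or row to a line, values as JSON. jog_arm: Moves the arm, as the interface text tells. Its arguments: {"type":"object","properties":{"plan":{"type":"array"},"claw":{"type":"number"},"force":{"type":"number"}},"required":["plan"]}

```bash
mkdir -p pics; cat > h.py <<'E'
import numpy as np, cv2
from cell import manip, camera, get_calibration
from scipy.spatial.transform import Rotation as R
def att(c):
    a=np.array(c["attitude"],float)
    return a if a.shape==(3,3) else R.from_euler('xyz',a).as_matrix()
def ray(c,u,v):
    K=np.array([[c["fx"],0,c["cx"]],[0,c["fy"],c["cy"]],[0,0,1.]])
    p=cv2.undistortPoints(np.array([[[u,v]]],float),K,np.array([c["k1"],0,0,0.]))[0,0]
    return att(c)@np.array([p[0],p[1],1.])
def atz(c,u,v,z):
    d=ray(c,u,v);o=np.array(c["origin"],float);return o+d*(z-o[2])/d[2]
E
python3 - <<'E'
from h import *
for n in("top","side"):
    c=get_calibration(n);print(n,c)
    p,d=camera(n);cv2.imwrite(f"pics/{n}0.png",cv2.cvtColor(cv2.resize(p,(800,600)),cv2.COLOR_RGB2BGR));np.save(f"{n}d.npy",d)
print(manip.read_state())
E
```

```text
top {'fx': 439.92302901065074, 'fy': 439.92302901065074, 'cx': 275.6605338332291, 'cy': 210.87926366722428, 'k1': -0.053508030256030764, 'origin': array([ 321.26630133,  -35.69768909, 1150.51115003]), 'attitude': array([-2.95573506,  0.02071337, -1.59057345])}
side {'fx': 462.93376490594176, 'fy': 462.93376490594176, 'cx': 279.32660424014415, 'cy': 204.48569339161656, 'k1': -0.1376578340304012, 'origin': array([410.25048097, 705.66401314, 848.410691  ]), 'attitude': array([-2.34698984, -0.01862016, -2.96788157])}
{'clock': 0.1, 'joints': array([-1.36761641e+00,  3.00387489e-01,  1.52149528e+00, -1.30066600e-05,
        1.32069933e+00, -6.65867687e-02]), 'qd': array([-0.00228594, -0.00216187, -0.00180713, -0.00038964, -0.00014892,
       -0.00028406]), 'effort': array([ 9.22985819e-04, -5.32644224e+01, -3.53283870e+01,  7.09332875e-02,
        2.35018943e-02, -6.46865396e-05]), 'eef_pos': array([ 146.53384695, -529.88633339,  204.9684887 ]), 'eef_rot': array([-3.14060456e+00, -5.32643475e-05,  2.69769889e-01]), 'wrist_force': array([-0.54806981,  0.38175286, -0.70862125]), 'moment': array([-0.0391064 ,  0.00045158,  0.0277353 ]), 'finger_force': 0.0, 'finger_gap': 94.50445732563976}
```

View pics/top0.png

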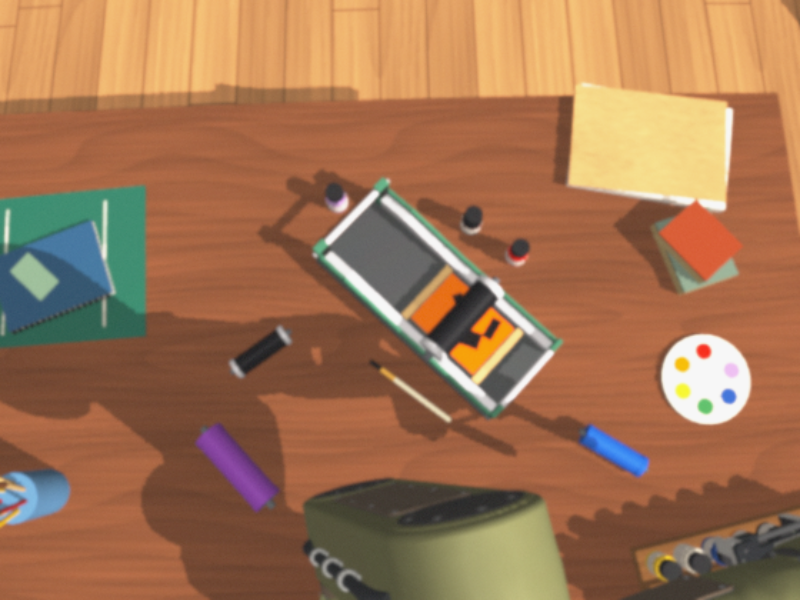

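View pics/side0.png

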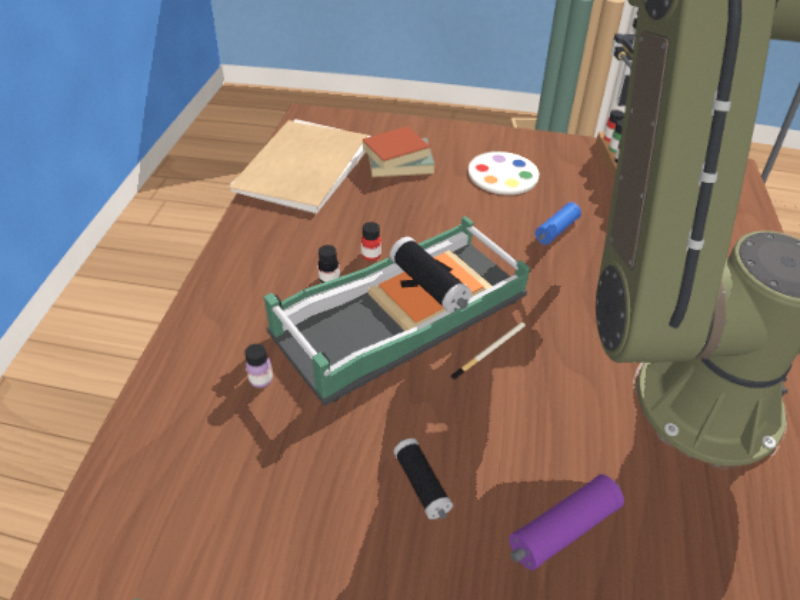

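The top view shows the press running from its low end (558,344)/(494,412) to the stops' corner posts (384,185)/(320,248). The roller spans about (430,350)–(490,288). The brush is at (410,390) on the +y side. The small black look-alike at (260,352) is off the press.

```bash
python3 - <<'E'
from h import *
c=get_calibration("top")
P={k:atz(c,u*.7,v*.7,z) for k,(u,v,z) in dict(sR=(384,185,100),sL=(320,248,100),lR=(558,344,68),lL=(494,412,68),r1=(432,350,75),r2=(490,286,75),lil=(336,188,70),blk=(473,213,70),red=(519,246,70)).items()}
for k,v in P.items(): print(k,v.round(1))
a=(P['sR']+P['sL'])/2;b=(P['lR']+P['lL'])/2;d=(a-b)[:2];print(np.linalg.norm(d),np.degrees(np.arctan2(d[1],d[0])))
for x,y in(('sL','sR'),('lL','lR'),('r1','r2')):
    e=(P[x]-P[y])[:2];print(x,np.linalg.norm(e),np.degrees(np.arctan2(e[1],e[0]))-90)
p,_=camera("top");q=p[110:300,210:410];cv2.imwrite("pics/crop.png",cv2.cvtColor(cv2.resize(q,(600,570),interpolation=cv2.INTER_CUBIC),cv2.COLOR_RGB2BGR))
E
```

```text
sR [728.6  -4.7 100. ]
sL [616.3 108.3 100. ]
lR [ 443.4 -299.6   68. ]
lL [ 330.1 -183.5   68. ]
r1 [437.3 -81.3  75. ]
r2 [ 547.1 -185.9   75. ]
lil [736.9  83.6  70. ]
blk [ 682.8 -162.8   70. ]
red [ 619.5 -241.7   70. ]
409.46404987769654 45.7623626191231
sL 159.31456121583506 44.819919516920265
lL 162.19075569934796 44.293717380186564
r1 151.6588780753462 46.352424022452965
```

View pics/crop.png

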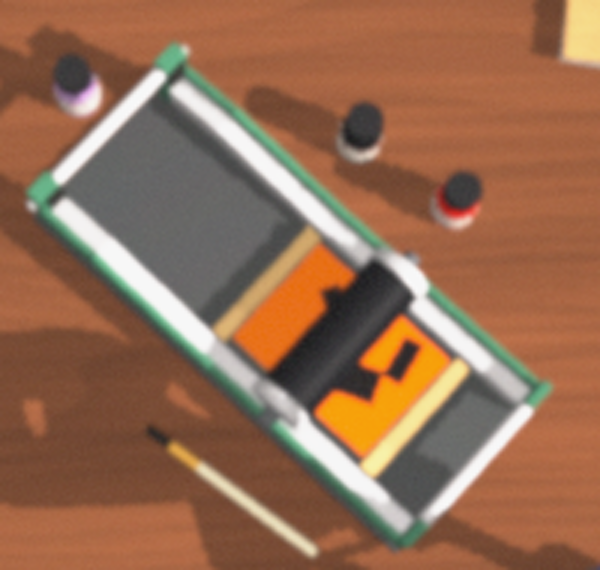

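The crop shows the orange block's corners at (312,228), (215,333), (468,365) and (370,473). The roller wheels are at about (400,272) and (280,400), and the posts at (175,58) and (42,190).

```bash
python3 - <<'E'
from h import *
c=get_calibration("top")
f=lambda u,v,z:atz(c,210+u/3-.33,110+v/3-.33,z)[:2]
B=[f(*p,44) for p in((312,228),(217,335),(370,473),(468,365))]
print(np.round(B,1)); ctr=np.mean(B,0)
d=(B[0]+B[1]-B[2]-B[3])/2; print('block ctr',ctr,'len',np.linalg.norm(d),'wid',np.linalg.norm(B[0]-B[1]))
S=(f(175,58,100)+f(42,190,100))/2; L=(f(548,388,58)+f(403,540,58))/2
e=S-L; th=np.arctan2(e[1],e[0]);print('S',S,'L',L,'len',np.linalg.norm(e),'th',np.degrees(th), np.degrees(np.arctan2(d[1],d[0])))
for th in (th,np.arctan2(d[1],d[0])):
    M=np.array([[np.cos(th),np.sin(th)],[-np.sin(th),np.cos(th)]])
    o=ctr+M.T@[65,0]; print('origin',o)
    for n,q in dict(S=S,L=L,w1=f(400,272,80),w2=f(280,400,80),stub1=f(415,258,73),stub2=f(265,385,73),fr=f(385,262,73),fl=f(270,375,73)).items(): print(n,(M@(q-o)).round(1))
# depth cloud of roller
D=np.load("topd.npy");pts=[]
for v in range(190,260):
  for u in range(290,355):
    z=D[v,u]
    if z>0:
      r=ray(c,u,v); pts.append(np.array(c["origin"])+r*z)
pts=np.array(pts);print(np.percentile(pts[:,2],[1,20,50,80,99]))
xy=(pts[:,:2]-o)@M.T; m=(pts[:,2]>86)&(abs(xy[:,1])<60)
print(m.sum(),xy[m].mean(0),pts[m,2].max()); A=np.polyfit(xy[m,1],xy[m,0],1);print('roller tilt',np.degrees(A[0]))
# all cloud rails/frames for y symmetry
pts=[]
for v in range(110,300,1):
  for u in range(210,410,1):
    z=D[v,u]
    if z>0: pts.append(np.array(c["origin"])+ray(c,u,v)*z)
pts=np.array(pts);xy=(pts[:,:2]-o)@M.T
for lo in(-180,-120,30,80,120):
    m=(xy[:,0]>lo)&(xy[:,0]<lo+30)&(pts[:,2]>25)&(abs(xy[:,1])>60)&(abs(xy[:,1])<110)
    y=xy[m,1];print(lo,y.min().round(1),y.max().round(1),y[y>0].min().round(1),y[y<0].max().round(1))
E
```

```text
[[ 593.7 -116.4]
 [ 502.3  -32.5]
 [ 383.  -157.2]
 [ 471.7 -243.8]]
block ctr [ 487.66312758 -137.50353808] len 174.52174438553095 wid 124.11321499940559
S [673.88033003  53.24413962] L [ 388.07414856 -243.47944688] len 411.9830823717764 th 46.0736756222654 46.24331392654004
origin [532.75576024 -90.68842855]
S [201.6  -1.8]
L [-210.4   -1.8]
w1 [-59.1 -74.9]
w2 [-57.4  71.2]
stub1 [-60.2 -94.1]
stub2 [-39.8  69.6]
fr [-44.  -74.6]
fl [-37.2  60.7]
origin [532.61695511 -90.55512607]
S [201.6  -2.6]
L [-210.4   -1.4]
w1 [-59.4 -74.9]
w2 [-57.2  71.2]
stub1 [-60.5 -94.1]
stub2 [-39.6  69.5]
fr [-44.2 -74.6]
fl [-37.   60.6]
[ -2.21585773  36.69876173  44.35229757  91.84874418 100.66286634]
883 [-58.3276837    0.53876846] 104.31616076279215
roller tilt -0.571843497537552
-180 -90.1 92.9 60.5 -60.8
-120 -90.7 90.5 60.6 -60.9
30 -92.1 91.0 60.3 -60.7
80 -91.5 92.3 63.6 -60.3
120 -93.0 90.2 63.9 -60.4
```

Emit:
jog_arm(
  plan=[0.012,0.014,0,0,0,1.2,0.036,0.042,0,0,0,3.7,0.067,0.078,0,0,0,6.7,0.097,0.113,0,0,0,9.8,0.127,0.148,0,0,0,12.9,0.158,0.183,0,0,0,15.9,0.188,0.219,0,0,0,19,0.218,0.254,0,0,0,22,0.248,0.289,0,0,0,25.1,0.279,0.324,0,0,0,28.2,0.297,0.345,0,0,0,30,0.303,0.352,0,0,0,30.6,0.303,0.352,0,0,0,30.6],
  claw=0.094,
)

```text
clock: 1.45
eef_pos: [449.7, -177.0, 205.3]
eef_rot: [-3.141, 0.0, 0.806]
wrist_force: [-0.7, -0.3, 0.4]
finger_gap: 93.7
finger_force: 0.0
```

Emit:
jog_arm(
  plan=[0,0,-0.015,0,0,0,0,0,-0.045,0,0,0,0,0,-0.08,0,0,0,0,0,-0.11,0,0,0,0,0,-0.13,0,0,0,0,0,-0.14,0,0,0,0,0,-0.144,0,0,0,0,0,-0.144,0,0,0],
)

```text
clock: 2.25
eef_pos: [449.5, -178.6, 61.8]
eef_rot: [3.141, -0.0, 0.803]
wrist_force: [-0.0, -0.2, 0.0]
finger_gap: 94.2
finger_force: 0.0
```

```bash
python3 - <<'E'
from h import *
a,_=camera("side");b,_=camera("top")
q=np.hstack([cv2.resize(a[130:300,160:390],(460,340)),cv2.resize(b[110:300,210:410],(340,340))])
cv2.imwrite("pics/c2.png",cv2.cvtColor(q,cv2.COLOR_RGB2BGR))
print(manip.read_state()["eef_pos"],manip.read_state()["wrist_force"])
E
```

```text
[ 449.91717942 -178.51478215   62.3977709 ] [-1.09631034 -0.68967507  0.25530097]
```

View pics/c2.png

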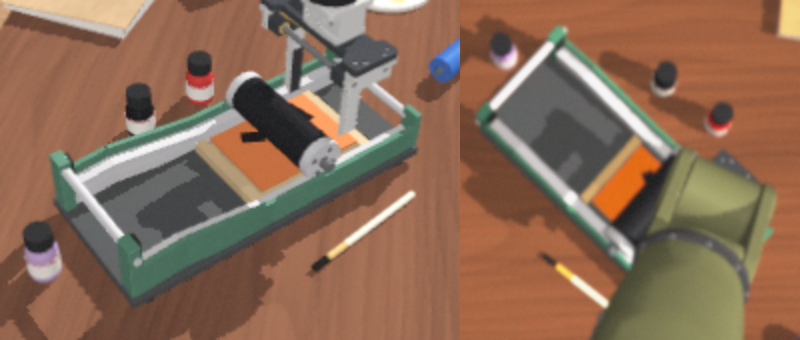

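The fingers stand behind the roller, between the rails. I'll push along the level first.

Emit:
jog_arm(
  plan=[0.002,0.002,0,0,0,0,0.004,0.004,0,0,0,0,0.006,0.0065,0,0,0,0,0.008,0.0085,0,0,0,0,0.0105,0.011,0,0,0,0,0.0125,0.013,0,0,0,0,0.0145,0.015,0,0,0,0,0.0165,0.0175,0,0,0,0,0.0185,0.0195,0,0,0,0,0.021,0.0215,0,0,0,0,0.023,0.024,0,0,0,0,0.025,0.026,0,0,0,0,0.027,0.028,0,0,0,0,0.029,0.0305,0,0,0,0,0.031,0.0325,0,0,0,0,0.0335,0.0345,0,0,0,0,0.0355,0.037,0,0,0,0,0.0375,0.039,0,0,0,0,0.0395,0.041,0,0,0,0,0.0415,0.0435,0,0,0,0],
)

```text
clock: 4.35
eef_pos: [491.2, -134.5, 61.4]
eef_rot: [-3.142, 0.0, 0.804]
wrist_force: [-0.2, 1.0, -0.3]
finger_gap: 93.9
finger_force: 0.2
```

```bash
cat > m.py <<'E'
from h import *
M=np.array([[.693,.721],[-.721,.693]]);o=np.array([533,-91.])
b,D=camera("side");c=get_calibration("side")
P=np.array([np.array(c["origin"])+ray(c,u,v)*D[v,u] for v in range(130,300,1) for u in range(160,390,1) if D[v,u]>0])
xy=(P[:,:2]-o)@M.T
s=manip.read_state();t=M@(s["eef_pos"][:2]-o);print("tcp press",t.round(1),s["eef_pos"].round(1),"F",(M@s["wrist_force"][:2]).round(1),s["wrist_force"][2].round(1))
# dark cylinder points ahead of the fingers, fit circle of radius 26
k=(abs(xy[:,1])<58)&(xy[:,0]>t[0]+9)&(xy[:,0]<t[0]+75)&(P[:,2]>66)&(P[:,2]<125)
from scipy.optimize import least_squares
f=lambda p:np.hypot(xy[k,0]-p[0]-p[2]*xy[k,1],P[k,2]-p[1])-26
r=least_squares(f,[t[0]+34,80,0],loss="soft_l1");print(k.sum(),"roller x,z",r.x[:2].round(1),"skew deg",np.degrees(r.x[2]).round(2))
cv2.imwrite("pics/side_last.png",cv2.cvtColor(cv2.resize(b[130:300,160:390],(690,510)),cv2.COLOR_RGB2BGR))
E
python3 m.py
```

```text
tcp press [-59.9   0. ] [ 491.5 -134.2   61.4] F [-0.5  0.3] 0.3
846 roller x,z [-24.7  71.4] skew deg -0.3
```

Emit:
jog_arm(
  plan=[0.002,0.002,0,0,0,0,0.004,0.004,0,0,0,0,0.006,0.0065,0,0,0,0,0.008,0.0085,0,0,0,0,0.0105,0.011,0,0,0,0,0.0125,0.013,0,0,0,0,0.0145,0.015,0,0,0,0,0.0165,0.0175,0,0,0,0,0.0185,0.0195,0,0,0,0,0.021,0.0215,0,0,0,0,0.023,0.024,0,0,0,0,0.025,0.026,0,0,0,0,0.027,0.028,0,0,0,0,0.029,0.0305,0,0,0,0,0.031,0.0325,0,0,0,0,0.0335,0.0345,0.0004,0,0,0,0.0355,0.037,0.0008,0,0,0,0.0375,0.039,0.0012,0,0,0,0.0395,0.041,0.0016,0,0,0,0.0415,0.0435,0.002,0,0,0],
)

```text
clock: 6.4
eef_pos: [532.7, -91.0, 63.5]
eef_rot: [3.142, 0.0, 0.804]
wrist_force: [-2.4, -2.2, 1.3]
finger_gap: 93.8
finger_force: 1.6
```

```bash
python3 m.py
```

```text
tcp press [0.3 0.2] [533.1 -90.6  63.6] F [0.4 1.3] 1.3
886 roller x,z [35.4 73.7] skew deg -0.08
```

Emit:
jog_arm(
  plan=[0.002,0.002,0.0004,0,0,0,0.004,0.004,0.0008,0,0,0,0.006,0.0065,0.0012,0,0,0,0.008,0.0085,0.0016,0,0,0,0.0105,0.011,0.002,0,0,0,0.0125,0.013,0.0024,0,0,0,0.0145,0.015,0.0028,0,0,0,0.0165,0.0175,0.0032,0,0,0,0.0185,0.0195,0.0036,0,0,0,0.021,0.0215,0.004,0,0,0,0.023,0.024,0.0044,0,0,0,0.025,0.026,0.0048,0,0,0,0.027,0.028,0.0052,0,0,0,0.029,0.0305,0.0056,0,0,0,0.031,0.0325,0.006,0,0,0,0.0335,0.0345,0.0064,0,0,0,0.0355,0.037,0.0068,0,0,0,0.0375,0.039,0.0072,0,0,0,0.0395,0.041,0.0076,0,0,0,0.0415,0.0435,0.008,0,0,0],
)

```text
clock: 8.45
eef_pos: [574.3, -47.5, 71.5]
eef_rot: [3.142, 0.0, 0.804]
wrist_force: [-2.4, -3.4, 1.3]
finger_gap: 94.3
finger_force: 1.6
```

```bash
python3 m.py
```

```text
tcp press [60.5  0.5] [574.6 -47.   71.5] F [0.4 0.6] 1.9
931 roller x,z [95.6 81.7] skew deg -0.31
```

Emit:
jog_arm(
  plan=[0.002,0.002,0.0004,0,0,0,0.004,0.004,0.0008,0,0,0,0.006,0.0065,0.0012,0,0,0,0.008,0.0085,0.0016,0,0,0,0.0105,0.011,0.002,0,0,0,0.0125,0.013,0.0024,0,0,0,0.0145,0.015,0.0028,0,0,0,0.0165,0.0175,0.0032,0,0,0,0.0185,0.0195,0.0036,0,0,0,0.021,0.0215,0.004,0,0,0,0.023,0.024,0.0044,0,0,0,0.025,0.026,0.0048,0,0,0,0.027,0.028,0.0052,0,0,0,0.029,0.0305,0.0054,0,0,0,0.031,0.0325,0.0054,0,0,0,0.0335,0.0345,0.0054,0,0,0,0.0355,0.037,0.0052,0,0,0,0.0375,0.039,0.005,0,0,0,0.0395,0.041,0.0048,0,0,0,0.0415,0.0435,0.0045,0,0,0],
)

```text
clock: 10.5
eef_pos: [615.8, -3.9, 75.9]
eef_rot: [3.142, -0.0, 0.804]
wrist_force: [-0.1, -0.6, 0.1]
finger_gap: 93.9
finger_force: 0.0
```

```bash
python3 m.py
```

```text
tcp press [120.5   0.8] [615.9  -3.6  75.9] F [0.6 0.3] -0.3
989 roller x,z [165.1  84.8] skew deg 0.2
```

View pics/side_last.png

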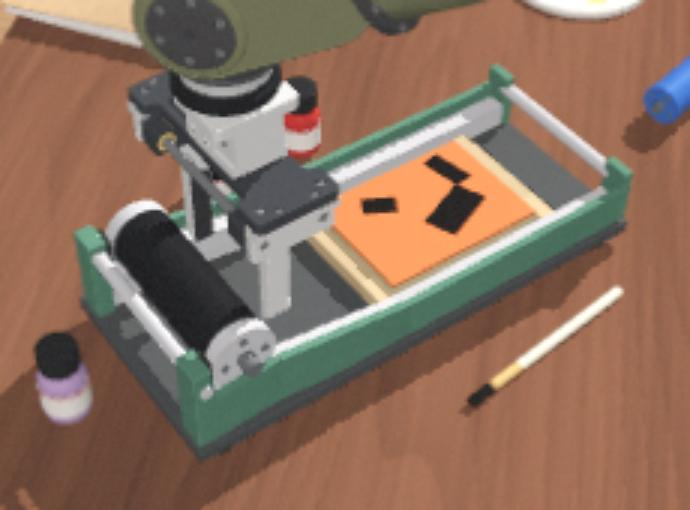

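The roller is home: measured x is 165 mm, skew 0.2°, and the fingers are clear of it. I'll back off and lift.

Emit:
jog_arm(
  plan=[-0.007,-0.007,0,0,0,0,-0.02,-0.021,0,0,0,0,-0.028,-0.029,0.01,0,0,0,-0.028,-0.029,0.04,0,0,0,-0.028,-0.029,0.08,0,0,0,-0.028,-0.029,0.11,0,0,0,-0.028,-0.029,0.12,0,0,0,-0.028,-0.029,0.12,0,0,0,-0.028,-0.029,0.12,0,0,0],
)

```text
clock: 11.45
eef_pos: [587.0, -33.2, 194.7]
eef_rot: [-3.14, 0.001, 0.804]
wrist_force: [-1.0, 0.5, -1.2]
finger_gap: 94.2
finger_force: 0.0
```

```bash
sed -i 's/t\[0\]+9)/130)/;s/t\[0\]+75)/195)/;s/t\[0\]+34,80/163,86/' m.py; python3 m.py && python3 -c "
from cell import manip;print(manip.sign_off())"
```

```text
tcp press [79.1  1.2] [586.9 -33.2 194.3] F [ 0.2 -0.8] -0.2
940 roller x,z [165.2  84.8] skew deg 0.53
the job is handed in; nothing more can be done
None
```

The roller is parked against the end stops (measured x 165 mm, skew about 0.5°), the bottles and brush were not touched, and the job was handed in after about 11.5 s; sign-off returned no verdict.

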